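# Shut the block incubator and hold its recessed start button

## Task

The tube block of the small bench incubator is loaded: push its blue lid fully shut, and only after that use the orange stylus from its stand to reach down through the green-ringed hole in the incubator's front deck and press the recessed red start button fully down. Finish while still holding: keep the stylus in the gripper and the button pressed down when the program ends, with the lid still shut. Leave the bottle, the tip box and the beaker standing where they are.

Things in the scene. Friction and masses are not known exactly. Their poses are not given: they have to be found in the camera images.
- incubator: White bench-top block incubator, fixed to the bench, 220 x 190 mm (x, y) and 85 mm high without the lid. Origin: centre of the underside; z up, -x is its front side (with the grey control deck, top at height 85 mm, flat, 75 mm deep from front to back, with a dark display on it and the green-ringed hole); the rear 145 mm is the well with tubes, covered by the lid. It stands with any yaw within about 0.35 rad of facing the robot.
- lid_hinge (a point): Middle of the lid's hinge line, which runs along the incubator's y axis at its back edge, 108 mm behind the centre and 85 mm above the bench. Axes as the incubator's; it does not move when the lid turns.
- lid_edge (a point): Middle of the lid's front (free) edge on its outer (upper) face. The lid is a blue plate 142 mm long from the hinge line, 190 mm wide, 12 mm thick; its underside passes through the hinge line; axes turn with the lid (z is the outer normal, -x points from the hinge to the free edge). A black lip 60 mm wide, 8 mm thick projects a further 13 mm beyond the free edge at its middle.
- lid (a joint): Lid angle in rad: 0 is fully shut (flat on the well, top face 97 mm above the bench), growing as it opens upward and backward; at 1.5 it is nearly upright (limit). It starts part open, 0.75 to 1.25. The hinge is stiff: the lid stays where it is left at any angle and needs about 1 to 3 N at its free edge to move, so it must be pushed right down to shut.
- aperture (a point): Centre of the round hole in the front deck, at the level of the deck's top (85 mm above the bench). The hole is 16 mm in diameter, vertical, with straight walls, marked with a green ring of about 27 mm outer diameter. Axes as the incubator's, z up.
- button_top (a point): Centre of the top face of the red button (13 mm diameter) inside the hole, 22 mm below the deck's top when not pressed; moves down as it is pressed.
- button (a joint): Travel of the button in m: 0 released, 0.005 fully down (hard stop). A spring brings it back: about 1.5 N to start moving, 5 N fully down.
- stylus: Straight round stylus 120 mm long: a steel shaft 7 mm in diameter and 45 mm long below, an orange handle 14 mm in diameter and 75 mm long above. Mass about 35 g. Origin: the end of the steel tip; z runs from the tip up along the axis to the handle's end. It starts upright, tip down, in the stand, its tip 5 mm above the bench, the handle's lower end resting on the stand's top and the handle reaching 125 mm above the bench.
- stylus_tip (a point): The end of the stylus's steel tip (same as the stylus origin).
- stylus_top (a point): The handle end of the stylus, 120 mm from the tip.
- stand: Black stylus stand, fixed to the bench, a block 56 x 56 mm and 50 mm high with a vertical hole 9.5 mm in diameter right through its centre; the stylus can be drawn straight up out of it. Origin: centre of the underside.
- bottle: Bystander: loose amber bottle with a blue cap, 56 mm in diameter, 100 mm high. Origin: centre of the underside, z up.
- tipbox: Bystander: loose blue box of white pipette tips, 66 x 86 mm, 58 mm high with the tips. Origin: centre of the underside, z up.
- beaker: Bystander: loose white open beaker, 60 mm in diameter at the rim, 75 mm high. Origin: centre of the underside, z up.

How it is judged:
By the outcome, as a careful person would: the job done as asked, in the order asked, and still so for the second after the job is handed in, while the arm keeps its last pose, push and grip.
It also fails if it takes over 64 s, if anything falls off the work surface, if the arm or the gripper's body presses on something with over 40 N, if the wrist force passes 120 N, or if a joint passes its speed limit or range.

## Robot

A 6-joint arm with a two-finger parallel gripper is mounted at the origin on the work surface. World frame = base frame: x ahead of the robot, y to its left, z up, the work surface at z = 0. Lengths are in m, angles in rad, forces in N, time in s.
With the tool pointing down it reaches from about 0.35 to 0.775 m from the base axis. Payload 5.5 kg.
Tool frame: the origin (TCP) lies on the centre line of the jaws, within the pads' length; the fingertips stand 11 mm ahead of it and the grasp point (between the pads) lies 8 mm behind it; z points along the fingers, y is the direction in which the jaws open and shut (so a half turn about z gives the same grasp; the last joint's range is limited). The gripper opens to 85 mm and grips with 20 to 120 N. Pads are 22 mm wide; open, the fingers measure 114 mm over their backs; the gripper's body (76 mm by 85 mm) begins 54 mm behind the grasp point. The pads swing forward as they close: fully open they stand 13 mm farther back than shut.
Start: joints at [1.034, 0.313, 0.046, 1.304, 0, 1.431], TCP at [0.222, 0.53, 0.242] pointing down, gripper open.
Joint ranges: [-2.76, 2.76], [-0.86, 1.69], [-1.03, 1.26], [-2.2, 2.34], [-1.47, 1.5], [-3.14, 3.14]. Speed limits (rad/s): [2.57, 2.57, 3.14, 3.14, 3.14, 3.14].

## Interface

Orientations are given as a unit quaternion [w, x, y, z].
In Python, from workcell import env, imaging, order gives the robot as it stands. The module is installed in compiled form; this text tells all that it offers.
- The arm moves only by the tool move_arm, never from a script. Its argument "deltas" is one flat list of numbers, 7 for each row, row after row: the gripper's target within -1 to 1 (shut at 1, half-way at 0, fully open at -1), then the shift along the tool's x, y, z in m, then the turn, a rotation vector about the tool's x, y, z in degrees. In form: [jaw, tx, ty, tz, ax, ay, az, jaw, tx, ty, tz, ax, ay, az, ...]. A call has 1 to 10 rows; each row shifts and turns the commanded pose from where the row before left it, along the tool's axes as they then stand; what a row does not reach is not made up. A row lasts 1/8 s, in which the tool goes at most 62.5 mm and 10.7 degrees, less where a joint would pass 70% of its speed; a pose out of reach is approached as far as the arm can. A call is refused whole if a number of a shift passes 0.0625 or a number of a turn 10.7, either way. A call with a gripper value outside its range is refused whole. The fingers move at their own pace and stop on an object; "squeeze" is the grip in N (left out, the last holds). Time passes only in rows, so rows that do not move let the fingers close. It gives the time, the measured TCP pose, the force and the opening at its end, in the units of the state.
- env.get_state(): the state, without advancing time (a new reading comes with each control period).
- imaging.read_camera(name): name is "scene" or "top" or "wrist"; returns a dict with "img" (420x560x3 uint8, red, green, blue), "z_map" (420x560 float32, m along the optical axis (not along the pixel's ray), 0 where there is no reading), "fx", "fy", "cx", "cy" (pixels), "rvec" (rotation vector, rad) and "tvec" (3), from world to camera coordinates, as OpenCV has them. Camera axes: x right, y down, z forward; pixel columns grow to the right and rows downward; lengths in m; the calibration is good to about 2 mm. A picture is of the moment at which its call begins.
- order.hand_in(): hands the job in, once; it reports no verdict.
Trained networks look in a picture, given as the dict that the camera call returned (one of the last four; its "shot" number tells which), for a name from the list of things; names that differ only in an ending like _2 or _b are one class to them, and where a whole thing is asked for, a point or a joint stands for the part that bears it (a point fixed in the world has none). Each returns a list of dicts, best first, with "confidence" (0 to 1); they miss things now and then, are a little off and sometimes report something else, mostly with a low value. They report only what shows in the picture. A call takes as long as a camera call.
- imaging.recognise(picture, thing): "centre" ([column, row] in pixels, amid what is visible of it).
- imaging.cut_out(picture, thing): "mask" (420x560 bool, what is visible of it) and "centre" ([column, row] in pixels, amid what is visible of it).
The state is a dict: "clock": time; "joint_pos": joint angles; "qvel": joint speeds; "tau": joint torques, N m; "tcp_pos": TCP position; "orientation": TCP orientation; "wrist_force": force on the tool from outside, world axes, zero at the start; "ft_torque": the same for the moment, N m; "finger_gap": finger opening in m.
Only numpy, scipy, OpenCV 4.12 (cv2) and the standard library are available. Lean on these libraries where they do the work, as an engineer would, in place of code of your own. Each camera call takes 0.05 s, during which the arm holds its last target.

## Working session

There is one attempt and no reset: what is moved stays moved. The work goes in short steps, Python scripts to look and compute and a tool call to move; the robot and the scene stay as the last step left them, time stands still between calls to the robot, and variables do not carry over. Pictures are saved under pics/ and viewed, and the job is handed in when it is done.

Besides the shell and the picture viewer there is one more tool, called after "Emit:" as name(argument=value, ...), one argument or row to a line, values as JSON. move_arm: Moves the arm, as the interface text tells. Its arguments: {"type":"object","properties":{"deltas":{"type":"array"},"squeeze":{"type":"number"}},"required":["deltas"]}

```bash
mkdir -p pics; cat > h.py <<'E'
import numpy as np, cv2
from workcell import env, imaging, order
def cam(n,save=None):
    p=imaging.read_camera(n)
    if save: cv2.imwrite(f'pics/{save}.png',p['img'][:,:,::-1])
    return p
def RT(p): return cv2.Rodrigues(np.array(p['rvec'],float))[0],np.array(p['tvec'],float).ravel()
def cloud(p):
    R,t=RT(p);z=p['z_map'];v,u=np.indices(z.shape)
    c=np.stack([(u-p['cx'])/p['fx']*z,(v-p['cy'])/p['fy']*z,z],-1)
    w=(c-t)@R; w[z==0]=np.nan
    return w
def ray_z(p,uv,h):
    R,t=RT(p);d=np.array([(uv[0]-p['cx'])/p['fx'],(uv[1]-p['cy'])/p['fy'],1])@R
    o=-t@R; return o+d*(h-o[2])/d[2]
def proj(p,w):
    R,t=RT(p);c=R@np.array(w)+t
    return [c[0]/c[2]*p['fx']+p['cx'],c[1]/c[2]*p['fy']+p['cy']]
E
python3 - <<'E'
from h import *
print(env.get_state())
for n in ['top','scene','wrist']:
    p=cam(n,n+'0'); w=cloud(p)
    for th in ['incubator','lid','aperture','stylus','stand','bottle','tipbox','beaker']:
        r=imaging.cut_out(p,th)
        if r:
            m=r[0]['mask']; q=w[m]; q=q[~np.isnan(q[:,0])]
            print(n,th,round(r[0]['confidence'],2),np.round(r[0]['centre']),m.sum(),np.median(q,0).round(3) if len(q) else None, np.percentile(q,99,axis=0).round(3) if len(q) else None)
E
```

```text
{'clock': 0.0, 'joint_pos': array([1.03438607e+00, 3.13994955e-01, 4.49848316e-02, 1.30363377e+00,
       1.29348052e-06, 1.43123639e+00]), 'qvel': array([-1.08110832e-03, -2.23588876e-04, -6.16236861e-04, -8.29657672e-05,
       -2.34870468e-04,  1.93069003e-03]), 'tau': array([-6.21747654e-05, -4.80629718e+01,  2.98528361e+01,  1.92857272e-02,
        3.57051681e-05, -5.32171001e-06]), 'tcp_pos': array([0.22197419, 0.52988169, 0.24141437]), 'orientation': array([-3.06924932e-04,  1.97125554e-01,  9.80377816e-01, -8.71306610e-04]), 'wrist_force': array([ 0.13109751, -0.31772946, -0.33291687]), 'ft_torque': array([-0.01525957,  0.00742602, -0.01246301]), 'finger_gap': 0.08578336592861245}
top incubator 0.74 [265. 223.] 8223 [0.535 0.039 0.086] [0.643 0.135 0.219]
top lid 0.68 [260. 189.] 2090 [0.595 0.045 0.179] [0.652 0.138 0.222]
top aperture 0.78 [265. 223.] 8122 [0.535 0.039 0.086] [0.643 0.133 0.219]
top stylus 0.57 [408. 247.] 71 [ 0.455 -0.271  0.11 ] [ 0.461 -0.269  0.129]
top stand 0.78 [394. 252.] 567 [ 0.452 -0.265  0.05 ] [ 0.484 -0.245  0.055]
top bottle 0.62 [397. 182.] 601 [ 0.616 -0.27   0.067] [ 0.67  -0.251  0.103]
top tipbox 0.74 [173. 258.] 1039 [0.469 0.266 0.048] [0.509 0.314 0.062]
top beaker 0.84 [163. 202.] 585 [0.614 0.295 0.042] [0.635 0.316 0.079]
scene incubator 0.67 [291. 193.] 12643 [ 0.581 -0.006  0.085] [0.65  0.134 0.214]
scene lid 0.66 [311. 168.] 4929 [0.608 0.029 0.157] [0.653 0.139 0.219]
scene aperture 0.65 [291. 195.] 12777 [ 0.58  -0.006  0.085] [0.65  0.134 0.214]
scene stylus 0.57 [147. 275.] 304 [ 0.461 -0.282  0.093] [ 0.464 -0.274  0.126]
scene stand 0.73 [150. 302.] 1581 [ 0.473 -0.29   0.044] [ 0.488 -0.252  0.053]
scene bottle 0.65 [236. 334.] 1844 [ 0.636 -0.294  0.062] [ 0.654 -0.236  0.102]
scene beaker 0.91 [365. 154.] 784 [0.613 0.266 0.053] [0.637 0.314 0.075]
wrist tipbox 0.75 [187. 405.] 214 [0.451 0.309 0.008] [0.458 0.517 0.314]
```

View pics/top0.png

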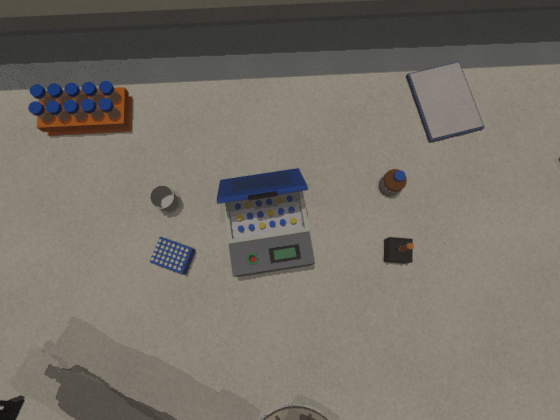

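View pics/scene0.png

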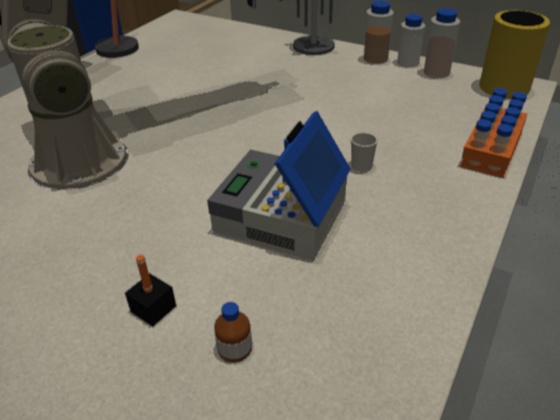

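```bash
python3 - <<'E'
from h import *
for n in ['top','scene']:
    p=cam(n); w=cloud(p); img=p['img'].astype(int)
    hsv=cv2.cvtColor(p['img'],cv2.COLOR_RGB2HSV)
    print(n,'aperture',[(np.round(r['centre'],1),round(r['confidence'],2)) for r in imaging.recognise(p,'aperture')],'btn',[(np.round(r['centre'],1),round(r['confidence'],2)) for r in imaging.recognise(p,'button_top')])
    # green ring
    m=cv2.inRange(hsv,(40,80,60),(85,255,255))
    k,l,s,c=cv2.connectedComponentsWithStats(m)
    for i in range(1,k):
        if s[i,4]>8:
            cc=s[i,:2]+s[i,2:4]/2-.5
            print(' green',s[i],c[i].round(1),ray_z(p,c[i],.085).round(4))
    # orange
    m=cv2.inRange(hsv,(5,150,100),(22,255,255)); k,l,s,c=cv2.connectedComponentsWithStats(m)
    for i in range(1,k):
        if s[i,4]>15:
            q=w[l==i]; q=q[~np.isnan(q[:,0])]
            print(' orange',s[i],c[i].round(1),np.median(q,0).round(3),q[q[:,2]>q[:,2].max()-.008].mean(0).round(4))
    # incubator, lid plane
    r=imaging.cut_out(p,'lid'); q=w[r[0]['mask']]; q=q[~np.isnan(q[:,0])]
    q=q[(q[:,2]>.1)&(q[:,2]<.3)]
    for _ in range(4):
        c0=q.mean(0);u,sv,vt=np.linalg.svd(q-c0,full_matrices=False);d=abs((q-c0)@vt[2]); q=q[d<max(.004,np.percentile(d,90)) ]
    nn=vt[2]*np.sign(vt[2][2]); print(' lid normal',nn.round(3),'ang',np.arccos(nn[2]).round(3),'az',np.arctan2(nn[1],nn[0]).round(3),c0.round(3),'resid',d.max().round(4))
    r=imaging.cut_out(p,'incubator'); q=w[r[0]['mask']]; q=q[~np.isnan(q[:,0])]
    q=q[abs(q[:,2]-.085)<.005]; b=cv2.minAreaRect(q[:,:2].astype(np.float32)); print(' deck rect',b,cv2.boxPoints(b).round(3).tolist())
    # stand top
    r=imaging.cut_out(p,'stand'); q=w[r[0]['mask']]; q=q[~np.isnan(q[:,0])]
    q=q[abs(q[:,2]-.05)<.005]; b=cv2.minAreaRect(q[:,:2].astype(np.float32)); print(' stand rect',b)
E
```

```text
top aperture [(array([267.6, 220.5]), 0.66)] btn []
 green [274 248  22  12 148] [284.1 253. ] [0.4581 0.0019 0.085 ]
 green [247 253  11  12  61] [252.1 258.2] [0.4499 0.0759 0.085 ]
 orange [ 37  88  88  40 797] [ 89.4 116.4] [0.822 0.467 0.056] [0.8378 0.4717 0.0827]
 orange [408 243   5   6  26] [410.  245.5] [ 0.457 -0.276  0.125] [ 0.4566 -0.2755  0.1251]
 lid normal [0.833 0.086 0.546] ang 0.993 az 0.103 [0.601 0.046 0.169] resid 0.0041
 deck rect ((0.507270336151123, 0.036313533782958984), (0.17152482271194458, 0.189981609582901), 5.943771839141846) [[0.41200000047683716, 0.12200000137090683], [0.4320000112056732, -0.06700000166893005], [0.6019999980926514, -0.04899999871850014], [0.5830000042915344, 0.14000000059604645]]
 stand rect ((0.4559440314769745, -0.27585354447364807), (0.05700574815273285, 0.05595932528376579), 82.34783935546875)
scene aperture [(array([289.8, 193.8]), 0.68)] btn []
 green [247 161  13   7  59] [253. 164.] [0.4477 0.0751 0.085 ]
 green [228 177  19  16 160] [236.7 184.1] [0.4554 0.0007 0.085 ]
 orange [465 109  62  51 842] [498.9 138. ] [0.867 0.447 0.054] [0.8564 0.4241 0.0964]
 orange [136 255   8   6  36] [139.9 257.7] [ 0.457 -0.278  0.125] [ 0.4569 -0.2781  0.1256]
 lid normal [0.838 0.087 0.539] ang 1.002 az 0.103 [0.607 0.034 0.16 ] resid 0.004
 deck rect ((0.5341011881828308, 0.03600581735372543), (0.2257775515317917, 0.19413693249225616), 5.618379592895508) [[0.41200000047683716, 0.12200000137090683], [0.4309999942779541, -0.07199999690055847], [0.656000018119812, -0.05000000074505806], [0.6370000243186951, 0.14399999380111694]]
 stand rect ((0.45623978972435, -0.2784183621406555), (0.057531941682100296, 0.05993368476629257), 83.43907928466797)
```

The top view shows the lid standing open at (262,187), the ringed hole at (252,258) and the stylus top at (410,245). The two cameras agree:

| Quantity | Value |
|---|---|
| Incubator yaw | about 0.103 rad |
| Hinge | about (0.638, 0.049) |
| Lid angle | about 1.0 rad |
| Hole | about (0.449, 0.0755) |
| Stylus | about (0.4567, -0.277) |

I'll shut the lid first.

```bash
cat >> h.py <<'E'
from scipy.spatial.transform import Rotation as Ro, Slerp
H=np.array([.638,.049,.085]); YAW=.103
def tgtR(y): # tool down, tool y axis at world angle y
    ya=np.array([np.cos(y),np.sin(y),0]);za=np.array([0,0,-1.]);return Ro.from_matrix(np.stack([np.cross(ya,za),ya,za],1))
def plan(wps,jaw=1,start=None):
    s=env.get_state();p=s['tcp_pos'];q=s['orientation'];R=Ro.from_quat([q[1],q[2],q[3],q[0]])
    if start is not None: p,R=np.array(start[0],float),start[1]
    for tp,tR,n in wps:
        p0=p;sl=Slerp([0,1],Ro.concatenate([R,tR]))
        for i in range(1,n+1):
            pn=p0+(np.array(tp)-p0)*i/n;Rn=sl(i/n)
            d=R.inv().apply(pn-p);a=np.degrees((R.inv()*Rn).as_rotvec())
            # rounded row; integrate rounding
            d=d.round(3);a=a.round(1)
            print(f'{jaw},'+','.join(f'{x:g}' for x in list(d)+list(a)),end=',  ')
            p=p+R.apply(d);R=R*Ro.from_rotvec(np.radians(a))
        print()
    print('end',p.round(4))
    return p,R
E
python3 - <<'E'
from h import *
T=tgtR(np.pi/2+YAW)
ex=np.array([np.cos(YAW),np.sin(YAW),0])
a=H+ex*-.02
s=plan([([.30,.43,.30],T,4),([a[0],a[1],.30],T,9)])
E
```

```text
1,-0.028,-0.016,-0.014,0,0,-7.2,  1,-0.025,-0.019,-0.015,0,0,-7.1,  1,-0.023,-0.022,-0.014,0,0,-7.2,  1,-0.02,-0.024,-0.015,0,0,-7.1,  
1,-0.031,-0.046,0,0,0,-0,  1,-0.031,-0.046,0,0,0,-0,  1,-0.03,-0.046,0,0,0,-0,  1,-0.031,-0.046,0,0,0,-0,  1,-0.031,-0.046,0,0,0,-0,  1,-0.031,-0.046,0,0,0,-0,  1,-0.031,-0.046,0,0,0,-0,  1,-0.031,-0.046,0,0,0,-0,  1,-0.03,-0.046,0,0,0,-0,  
end [0.6177 0.0467 0.3003]
```

Emit:
move_arm(
  deltas=[1,-0.028,-0.016,-0.014,0,0,-7.2,1,-0.025,-0.019,-0.015,0,0,-7.1,1,-0.023,-0.022,-0.014,0,0,-7.2,1,-0.02,-0.024,-0.015,0,0,-7.1,1,-0.031,-0.046,0,0,0,0,1,-0.031,-0.046,0,0,0,0,1,-0.03,-0.046,0,0,0,0,1,-0.031,-0.046,0,0,0,0,1,-0.031,-0.046,0,0,0,0,1,-0.031,-0.046,0,0,0,0],
  squeeze=30,
)

```text
clock: 3.2
tcp_pos: [0.5131, 0.173, 0.3005]
orientation: [0.0, -0.051, 0.999, 0.0]
wrist_force: [0.2, -0.2, 0.7]
finger_gap: 0.0001
```

Emit:
move_arm(
  deltas=[1,-0.031,-0.046,0,0,0,0,1,-0.031,-0.046,0,0,0,0,1,-0.03,-0.046,0,0,0,0,1,0,0,0,0,0,0],
)

```text
clock: 3.7
tcp_pos: [0.6197, 0.0432, 0.2988]
orientation: [-0.0, -0.049, 0.999, -0.0]
wrist_force: [-0.6, 0.1, -0.4]
finger_gap: -0.0001
```

```bash
python3 - <<'E'
from h import *
s=env.get_state();print(s['tcp_pos'],s['orientation'],s['wrist_force'],s['finger_gap'],s['joint_pos'].round(2))
p=cam('scene','s1'); 
T=tgtR(np.pi/2+YAW); ex=np.array([np.cos(YAW),np.sin(YAW),0])
w=[];a=H+ex*-.02;w.append(([a[0],a[1],.208],T,4))
d=.125
for th in [1.0,.85,.7,.55,.4,.25,.1,0]:
    x=-d*np.cos(th)+.012*np.sin(th)+.011;z=.085+d*np.sin(th)+.012*np.cos(th)+.011
    c=H+ex*x;w.append(([c[0],c[1],z],T,2))
plan(w)
E
```

```text
[0.61970981 0.04319925 0.29876496] [-3.92399503e-04 -4.87080504e-02  9.98812961e-01 -2.02358823e-04] [-0.63029989  0.13267874 -0.44324493] -0.00010206106885841947 [-0.06  0.4   0.31  1.48 -0.   -0.16]
1,0,0,0.023,0,-0,-0.1,  1,0,0.001,0.023,0,-0,-0,  1,0,0,0.022,0,-0.1,-0.1,  1,0,0.001,0.023,0,0,-0,  
1,0.013,-0,0,0,0,-0,  1,0.014,-0,0.001,0,0,-0,  
1,0.008,-0,0.005,0,0,-0,  1,0.008,-0,0.004,0,0,-0,  
1,0.007,-0,0.006,0,0,-0,  1,0.007,-0,0.006,0,0,-0,  
1,0.006,-0,0.007,0,0,-0,  1,0.006,-0,0.008,0,0,-0,  
1,0.005,-0,0.008,0,0,-0,  1,0.006,-0,0.007,0,0,-0,  
1,0.004,-0,0.009,0,0,-0,  1,0.003,-0,0.009,0,0,-0,  
1,0.003,-0,0.009,0,0,-0,  1,0.002,-0,0.009,0,0,-0,  
1,0.001,-0,0.006,0,0,-0,  1,0.001,-0,0.006,0,0,-0,  
end [0.5247 0.0374 0.1082]
```

View pics/s1.png

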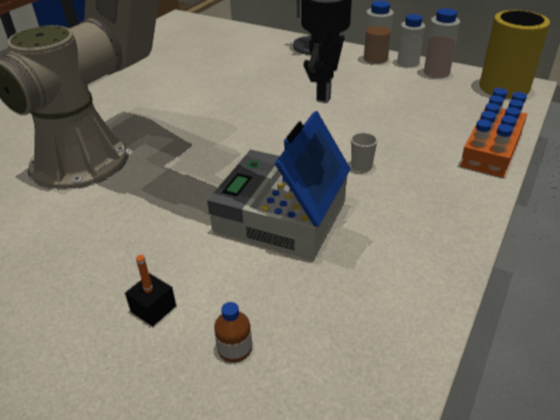

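The closed gripper at (323,95) is above and just behind the lid, so I'll come down behind it and push along its arc.

Emit:
move_arm(
  deltas=[1,0,0,0.023,0,0,0,1,0,0.001,0.023,0,0,0,1,0,0,0.022,0,0,0,1,0,0.001,0.022,0,0,0,1,0.013,0,0,0,0,0,1,0.014,0,0.001,0,0,0,1,0.008,0,0.005,0,0,0,1,0.008,0,0.004,0,0,0,1,0.007,0,0.006,0,0,0,1,0.007,0,0.006,0,0,0],
)

```text
clock: 5.0
tcp_pos: [0.5604, 0.043, 0.1879]
orientation: [0.0, -0.051, 0.999, 0.0]
wrist_force: [1.0, 0.4, 0.9]
finger_gap: 0.0001
```

```bash
python3 - <<'E'
from h import *
print(env.get_state()['tcp_pos'],env.get_state()['wrist_force'])
cam('scene','s2')
E
```

```text
[0.56039892 0.04297156 0.18788915] [1.00121131 0.39737896 0.87203948]
```

View pics/s2.png

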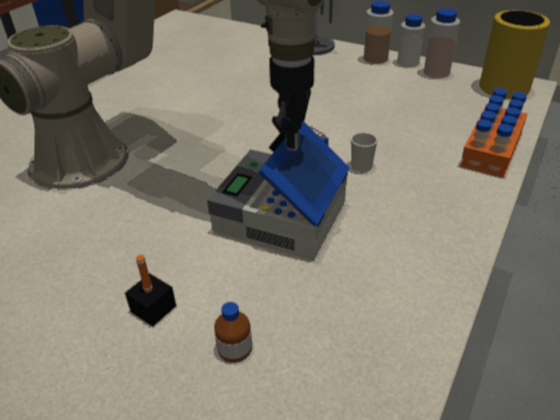

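The lid is closing under the fingers (contact near (295,140)). I'll continue.

Emit:
move_arm(
  deltas=[1,0.006,0,0.007,0,0,0,1,0.006,0,0.008,0,0,0,1,0.005,0,0.008,0,0,0,1,0.005,0,0.008,0,0,0,1,0.004,0,0.009,0,0,0,1,0.003,0,0.009,0,0,0,1,0.003,0,0.009,0,0,0,1,0.002,0,0.009,0,0,0,1,0.001,0,0.006,0,0,0,1,0,0,0.004,0,0,0],
)

```text
clock: 6.3
tcp_pos: [0.5258, 0.0393, 0.1108]
orientation: [-0.0, -0.051, 0.999, 0.0]
wrist_force: [-0.3, 0.2, 1.1]
finger_gap: 0.0001
```

Emit:
move_arm(
  deltas=[1,0,0,0.002,0,0,0,1,0,0,0.001,0,0,0],
)

```text
clock: 6.55
tcp_pos: [0.5262, 0.0393, 0.1083]
orientation: [0.0, -0.051, 0.999, 0.0]
wrist_force: [0.4, 0.3, 0.2]
finger_gap: 0.0003
```

Emit:
move_arm(
  deltas=[1,0,0,0.001,0,0,0,1,0,0,0.001,0,0,0,1,0,0,0,0,0,0],
)

```text
clock: 6.92
tcp_pos: [0.5262, 0.0393, 0.1079]
orientation: [0.001, -0.051, 0.999, -0.0]
wrist_force: [-4.2, 0.5, 10.6]
finger_gap: -0.0001
```

Emit:
move_arm(
  deltas=[1,0,0,0.001,0,0,0,1,0,0,0,0,0,0],
)

```text
clock: 7.18
tcp_pos: [0.5263, 0.0393, 0.1078]
orientation: [0.001, -0.051, 0.999, -0.0]
wrist_force: [-6.7, 0.2, 16.1]
finger_gap: 0.0
```

```bash
python3 - <<'E'
from h import *
s=env.get_state();print(s['tcp_pos'],s['wrist_force'])
p=cam('scene','s3');w=cloud(p)
q=w.reshape(-1,3); ex=np.array([np.cos(YAW),np.sin(YAW)]);ey=np.array([-ex[1],ex[0]])
r=(q[:,:2]-H[:2]); x=r@ex;y=r@ey
for a in [-.13,-.1,-.07,-.04,-.02]:
    m=(abs(x-a)<.005)&(y<-.04)&(y>-.09); print(a,np.nanmedian(q[m,2]),m.sum())
E
```

```text
[0.52626707 0.0392866  0.10781185] [-6.72741928  0.18915043 16.09567882]
-0.13 0.0967047105883933 93
-0.1 0.18310492462222988 261
-0.07 0.09735648316869541 108
-0.04 0.09703113637267238 100
-0.02 0.09701838798053755 107
```

View pics/s3.png

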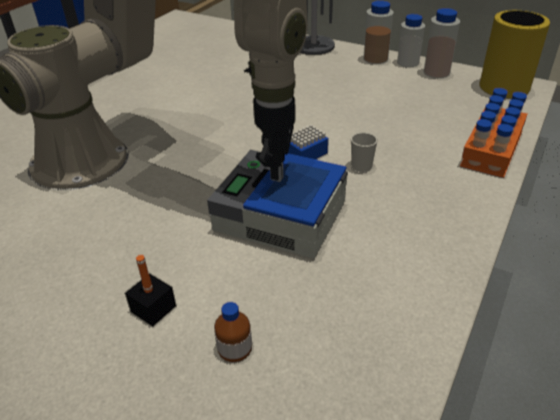

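The lid is flat at 97 mm and shut. Next is the stylus.

```bash
python3 - <<'E'
from h import *
T=tgtR(np.pi/2+YAW)
s=env.get_state()['tcp_pos']
plan([([s[0],s[1],.22],T,3),([.457,-.2772,.22],T,9),([.457,-.2772,.19],T,2)],jaw=-1)
E
```

```text
-1,-0,-0,-0.037,-0,0,-0,  -1,-0,-0,-0.038,-0,0.1,-0,  -1,-0,-0,-0.037,-0,0,-0,  
-1,0.011,-0.034,-0,-0,0,-0,  -1,0.011,-0.034,-0,-0,0,-0,  -1,0.012,-0.035,-0,-0,0,-0,  -1,0.011,-0.034,-0,-0,0,-0,  -1,0.011,-0.034,-0,-0,0,-0,  -1,0.011,-0.034,-0,-0,0,-0,  -1,0.012,-0.034,-0,-0,0,-0,  -1,0.011,-0.035,-0,-0,0,-0,  -1,0.011,-0.034,-0,-0,0,-0,  
-1,0,0,0.015,-0,0,-0,  -1,0,0,0.015,-0,0,-0,  
end [ 0.4571 -0.2774  0.19  ]
```

Emit:
move_arm(
  deltas=[1,0,0,-0.037,0,0,0,1,0,0,-0.038,0,0,0,1,0,0,-0.037,0,0,0,-1,0.011,-0.034,0,0,0,0,-1,0.011,-0.034,0,0,0,0,-1,0.012,-0.035,0,0,0,0,-1,0.011,-0.034,0,0,0,0,-1,0.011,-0.034,0,0,0,0,-1,0.011,-0.034,0,0,0,0,-1,0.012,-0.034,0,0,0,0],
)

```text
clock: 8.48
tcp_pos: [0.4718, -0.2078, 0.2175]
orientation: [0.0, -0.051, 0.999, -0.0]
wrist_force: [0.8, 0.2, -0.9]
finger_gap: 0.0858
```

Emit:
move_arm(
  deltas=[-1,0.011,-0.035,0,0,0,0,-1,0.011,-0.034,0,0,0,0,-1,0,0,0,0,0,0,-1,0,0,0,0,0,0],
)

```text
clock: 8.98
tcp_pos: [0.457, -0.2771, 0.2172]
orientation: [0.0, -0.051, 0.999, 0.0]
wrist_force: [-0.2, 0.7, -0.1]
finger_gap: 0.0853
```

```bash
python3 - <<'E'
from h import *
s=env.get_state();print(s['tcp_pos'],s['orientation'],s['finger_gap'],s['wrist_force'])
p=cam('wrist','w1');print(proj(p,[.457,-.277,.125]))
w=cloud(p);hsv=cv2.cvtColor(p['img'],cv2.COLOR_RGB2HSV)
m=cv2.inRange(hsv,(5,150,60),(22,255,255))>0;q=w[m];q=q[(q[:,2]>.118)&(q[:,2]<.135)];print(len(q),q.mean(0))
cam('top','t1')
E
```

```text
[ 0.45697169 -0.27712951  0.21721879] [ 2.13905091e-05 -5.09758975e-02  9.98699836e-01  3.09145137e-04] 0.0852582156163331 [-0.24073214  0.67454806 -0.09661183]
[np.float64(283.51433275316174), np.float64(213.75542889283594)]
347 [ 0.45593255 -0.27683501  0.1251012 ]
```

View pics/w1.png

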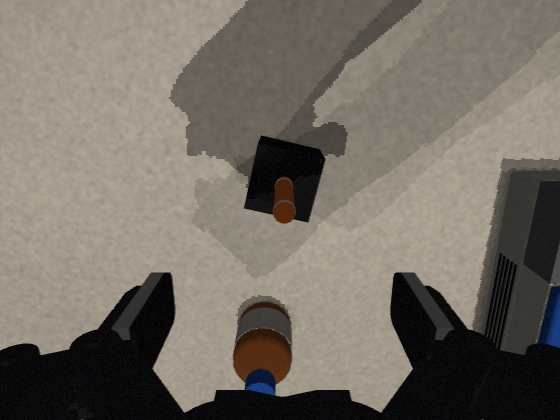

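View pics/t1.png

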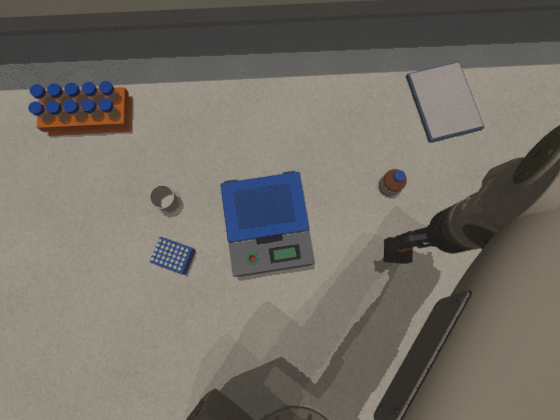

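The wrist view has the stylus top at (284,212), as predicted, and the top view shows the lid flat. Descending to grasp.

Emit:
move_arm(
  deltas=[-1,0,0,0.03,0,0,0,-1,0,0,0.03,0,0,0,-1,0,0,0.03,0,0,0,-1,0,0,0.025,0,0,0,-1,0,0,0.02,0,0,0,-1,0,0,0,0,0,0,1,0,0,0,0,0,0,1,0,0,0,0,0,0,1,0,0,0,0,0,0,1,0,0,0,0,0,0],
  squeeze=50,
)

```text
clock: 10.32
tcp_pos: [0.4572, -0.2776, 0.0827]
orientation: [0.0, -0.051, 0.999, -0.0]
wrist_force: [-0.7, 1.2, 1.0]
finger_gap: 0.0129
```

Emit:
move_arm(
  deltas=[1,0,0,0,0,0,0,1,0,0,0,0,0,0,1,0,0,0,0,0,0],
)

```text
clock: 10.7
tcp_pos: [0.4572, -0.2775, 0.0826]
orientation: [0.0, -0.051, 0.999, -0.0]
wrist_force: [-0.9, 1.9, 5.7]
finger_gap: 0.0124
```

Emit:
move_arm(
  deltas=[1,0,0,-0.01,0,0,0,1,0,0,-0.02,0,0,0,1,0,0,-0.03,0,0,0,1,0,0,-0.03,0,0,0,1,0,0,-0.03,0,0,0,1,0,0,-0.02,0,0,0,1,0,0,0,0,0,0],
)

```text
clock: 11.58
tcp_pos: [0.4578, -0.2782, 0.224]
orientation: [0.001, -0.051, 0.999, -0.001]
wrist_force: [0.0, -0.2, -0.1]
finger_gap: 0.0127
```

```bash
python3 - <<'E'
from h import *
s=env.get_state();print(s['tcp_pos'],s['finger_gap'],s['wrist_force'])
p=cam('scene','s4');cam('wrist','w2')
T=tgtR(np.pi/2+YAW)
plan([([.449,.0755,s['tcp_pos'][2]],T,11)])
w=cloud(p);hsv=cv2.cvtColor(p['img'],cv2.COLOR_RGB2HSV)
m=cv2.inRange(hsv,(3,120,40),(22,255,255))>0;q=w[m];q=q[(abs(q[:,0]-.457)<.05)&(abs(q[:,1]+.277)<.05)]
print(len(q),q.min(0),q.max(0))
# steel
n=w.reshape(-1,3);m=(abs(n[:,0]-.457)<.02)&(abs(n[:,1]+.277)<.02)&(n[:,2]>.06);print(np.sort(n[m,2])[:10].round(3))
E
```

```text
[ 0.457781   -0.27820701  0.22404005] 0.012724833044129892 [ 0.01909738 -0.19473228 -0.06234687]
1,-0.003,0.032,-0,0,-0,-0,  1,-0.002,0.032,-0,0,-0,-0,  1,-0.003,0.032,-0.001,0,-0,-0,  1,-0.002,0.032,0,0,-0,-0,  1,-0.003,0.032,-0,0,-0,-0,  1,-0.002,0.032,-0,0,-0,-0,  1,-0.003,0.032,-0,0,-0,-0,  1,-0.003,0.032,-0.001,0,-0,-0,  1,-0.002,0.032,0,0,-0,-0,  1,-0.003,0.032,-0,0,-0,-0,  1,-0.002,0.032,-0,0,-0,-0,  
end [0.4487 0.0757 0.2238]
140 [ 0.45778629 -0.29289271  0.1907573 ] [ 0.47517458 -0.2713793   0.27906118]
[0.147 0.149 0.149 0.149 0.15  0.15  0.15  0.15  0.15  0.152]
```

View pics/s4.png

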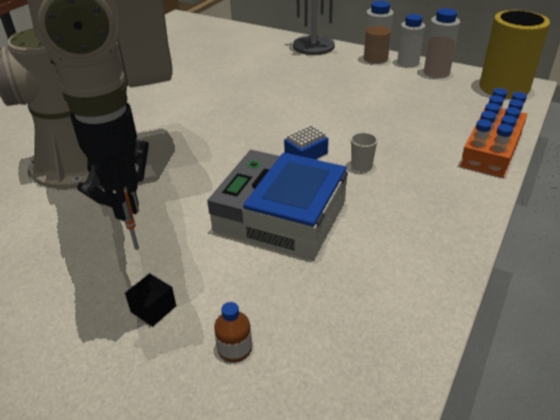

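View pics/w2.png

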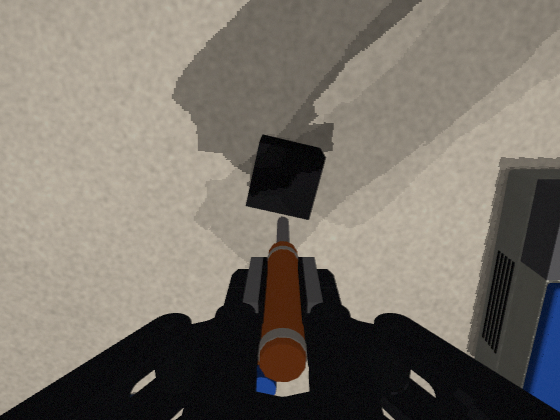

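The stylus is held and upright sideways: the tip is at (283,220) and the top at (283,360) in the wrist view. I'll carry it over the hole.

Emit:
move_arm(
  deltas=[1,-0.003,0.032,0,0,0,0,1,-0.002,0.032,0,0,0,0,1,-0.003,0.032,0,0,0,0,1,-0.002,0.032,0,0,0,0,1,-0.003,0.032,0,0,0,0,1,-0.002,0.032,0,0,0,0,1,-0.003,0.032,0,0,0,0,1,-0.003,0.032,0,0,0,0,1,-0.002,0.032,0,0,0,0,1,-0.003,0.032,0,0,0,0],
)

```text
clock: 12.92
tcp_pos: [0.4491, 0.0446, 0.2208]
orientation: [-0.001, -0.051, 0.999, 0.0]
wrist_force: [0.6, 0.6, -1.0]
finger_gap: 0.0129
```

Emit:
move_arm(
  deltas=[1,-0.002,0.032,0,0,0,0,1,0,0,0,0,0,0,1,0,0,0.02,0,0,0,1,0,0,0.01,0,0,0,1,0,0,0,0,0,0],
)

```text
clock: 13.55
tcp_pos: [0.448, 0.075, 0.1911]
orientation: [-0.001, -0.051, 0.999, 0.0]
wrist_force: [-0.1, 0.2, -0.3]
finger_gap: 0.0127
```

```bash
cat > m.py <<'E'
from h import *
import sys
s=env.get_state();print(s['tcp_pos'],s['orientation'].round(4),s['finger_gap'],s['wrist_force'].round(1))
t=s['tcp_pos'];tag=sys.argv[1]
for n in ['wrist','scene','top']:
    p=cam(n,n+tag);w=cloud(p);hsv=cv2.cvtColor(p['img'],cv2.COLOR_RGB2HSV)
    m=cv2.inRange(hsv,(40,80,40),(85,255,255));k,l,st,c=cv2.connectedComponentsWithStats(m)
    for i in range(1,k):
        if st[i,4]>15:
            cn=(l==i).astype(np.uint8); ct=cv2.findContours(cn,0,1)[0][0]; (u,v),r=cv2.minEnclosingCircle(ct)
            print(n,st[i],'centroid',ray_z(p,c[i],.085).round(4),'circ',ray_z(p,(u,v),.085).round(4))
    print(n,'pred tip px',np.round(proj(p,t-[0,0,.077]),1),'top',np.round(proj(p,t+[0,0,.043]),1))
    q=w.reshape(-1,3);mm=(np.hypot(q[:,0]-t[0],q[:,1]-t[1])<.022)&(q[:,2]>.1)&(q[:,2]<t[2]-.014)
    for a,b in [(.1,.13),(.13,.145),(.145,.16),(.16,.175)]:
        k=mm&(q[:,2]>a)&(q[:,2]<b)
        if k.sum(): print('  ',a,k.sum(),q[k].mean(0).round(4),q[k,2].min().round(4))
    x,y=[int(z) for z in proj(p,t-[0,0,.08])]
    x0,y0=max(0,min(560-160,x-80)),max(0,min(420-120,y-60))
    cv2.imwrite(f'pics/{n}{tag}c.png',cv2.resize(p['img'][y0:y0+120,x0:x0+160,::-1],None,fx=4,fy=4,interpolation=cv2.INTER_CUBIC))
    print('  crop origin',x0,y0)
E
python3 m.py a
```

```text
[0.44799548 0.07502057 0.19113977] [-0.0014 -0.0507  0.9987  0.    ] 0.0126916752824358 [-0.1  0.2 -0.3]
wrist [264 191  40  38 625] centroid [0.4484 0.0749 0.085 ] circ [0.4503 0.0753 0.085 ]
wrist [ 131  195   79   32 2431] centroid [0.4579 0.     0.085 ] circ [ 4.583e-01 -3.000e-04  8.500e-02]
wrist pred tip px [283.5 222.4] top [284.7 366.5]
   0.1 104 [0.4447 0.0742 0.1223] 0.1147
   0.13 131 [0.4447 0.0742 0.1375] 0.1302
   0.145 73 [0.4438 0.0743 0.1509] 0.1451
   0.16 386 [0.4418 0.0738 0.1682] 0.16
  crop origin 203 160
scene [247 161  13   7  46] centroid [0.4481 0.0755 0.085 ] circ [0.4476 0.0752 0.085 ]
scene [227 176  21  17 199] centroid [0.4554 0.0009 0.085 ] circ [0.4557 0.0013 0.085 ]
scene pred tip px [252.3 152.3] top [248.7  99.5]
   0.1 19 [0.4481 0.0702 0.1224] 0.1133
   0.13 21 [0.4488 0.0707 0.1382] 0.1302
   0.145 24 [0.4487 0.0705 0.1523] 0.1452
   0.16 44 [0.4502 0.0687 0.1678] 0.161
  crop origin 172 93
top [274 248  22  12 162] centroid [ 0.4566 -0.0008  0.085 ] circ [0.456  0.0015 0.085 ]
top pred tip px [251.7 258. ] top [247.7 252.8]
  crop origin 171 198
```

View pics/wrista.png

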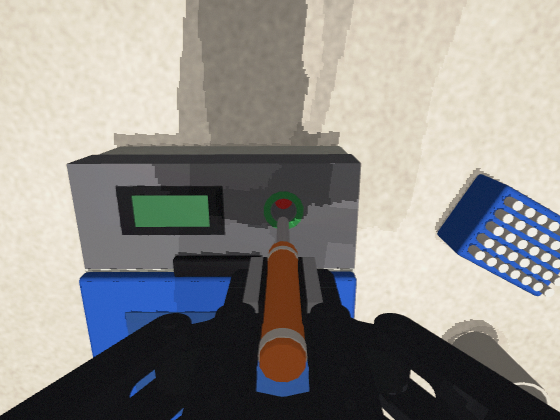

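View pics/sceneac.png

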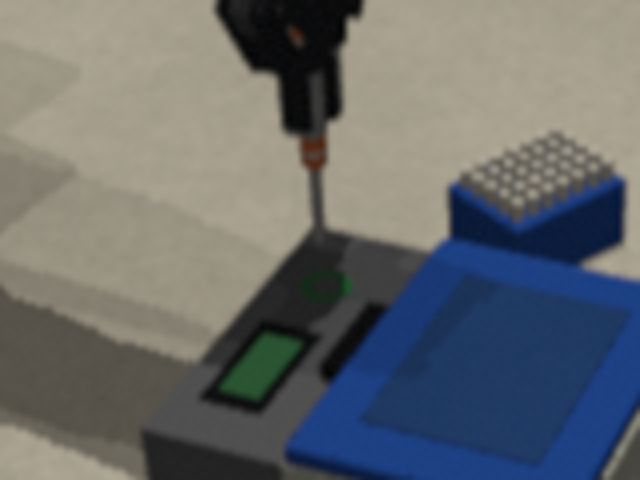

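The wrist view shows the tip at (283,219) in front of the ring centre at (284,210). Per camera, the tip needs about 1–2 mm toward +x and about 1 mm toward +y. I'll shift it, go to just above the deck and recheck.

Emit:
move_arm(
  deltas=[1,-0.0015,0.001,0,0,0,0,1,0,0,0.012,0,0,0,1,0,0,0.012,0,0,0,1,0,0,0,0,0,0],
)

```text
clock: 14.2
tcp_pos: [0.4491, 0.0768, 0.1667]
orientation: [-0.001, -0.051, 0.999, 0.0]
wrist_force: [0.0, -0.3, 0.1]
finger_gap: 0.0126
```

```bash
python3 m.py b
```

```text
[0.44908217 0.07676851 0.16673662] [-1.500e-03 -5.120e-02  9.987e-01  1.000e-04] 0.012586428680467046 [ 0.  -0.3  0.1]
wrist [259 200  44  42 757] centroid [0.4484 0.0747 0.085 ] circ [0.4501 0.0751 0.085 ]
wrist [ 112  204   88   35 2908] centroid [4.578e-01 1.000e-04 8.500e-02] circ [ 4.582e-01 -4.000e-04  8.500e-02]
wrist pred tip px [283.4 222.4] top [284.6 366.5]
   0.1 219 [0.4457 0.076  0.1138] 0.1
   0.13 253 [0.4428 0.0757 0.1406] 0.1342
   0.145 218 [0.4429 0.0756 0.149 ] 0.145
  crop origin 203 160
scene [247 161  13   7  38] centroid [0.449  0.0734 0.085 ] circ [0.4476 0.0752 0.085 ]
scene [227 176  21  17 198] centroid [0.4553 0.0008 0.085 ] circ [ 4.566e-01 -1.000e-04  8.500e-02]
scene pred tip px [253.9 161.9] top [250.4 110.6]
   0.1 40 [0.4494 0.0726 0.1131] 0.1002
   0.13 32 [0.4508 0.0707 0.1387] 0.1302
   0.145 20 [0.4516 0.0692 0.1481] 0.1452
  crop origin 173 103
top [274 248  22  12 160] centroid [ 0.4567 -0.0011  0.085 ] circ [0.4578 0.0016 0.085 ]
top pred tip px [251.6 258.4] top [247.7 253.5]
  crop origin 171 198
```

View pics/wristbc.png

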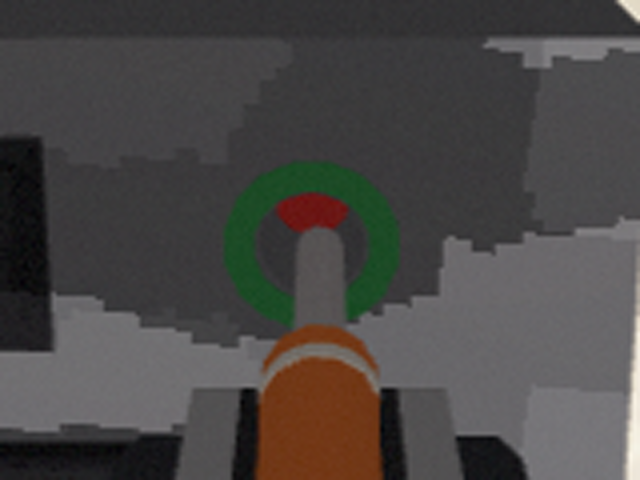

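View pics/scenebc.png

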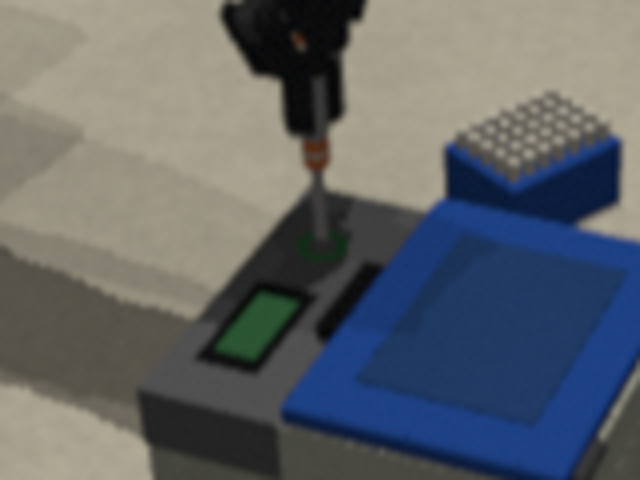

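The wrist crop shows the tip about 1 mm to the right (+y) of the ring centre and otherwise centred. I'll correct that and go in.

Emit:
move_arm(
  deltas=[1,0,-0.0013,0,0,0,0,1,0,0,0,0,0,0,1,0,0,0.006,0,0,0,1,0,0,0.006,0,0,0,1,0,0,0.006,0,0,0,1,0,0,0.005,0,0,0,1,0,0,0,0,0,0],
  squeeze=70,
)

```text
clock: 15.22
tcp_pos: [0.45, 0.0755, 0.1447]
orientation: [-0.001, -0.051, 0.999, 0.0]
wrist_force: [0.2, 0.4, -0.4]
finger_gap: 0.0125
```

```bash
python3 m.py c
```

```text
[0.45002457 0.07546652 0.14473251] [-5.000e-04 -5.120e-02  9.987e-01  1.000e-04] 0.012474524867206908 [ 0.2  0.4 -0.4]
wrist [259 210  49  41 816] centroid [0.4469 0.0749 0.085 ] circ [0.4503 0.0752 0.085 ]
wrist [  97  215   97   38 3518] centroid [ 4.58e-01 -1.00e-04  8.50e-02] circ [ 4.577e-01 -4.000e-04  8.500e-02]
wrist pred tip px [283.5 222.2] top [284.6 366.8]
   0.1 486 [0.4441 0.0743 0.1207] 0.1005
   0.13 23 [0.444  0.0734 0.1304] 0.13
  crop origin 203 160
scene [247 161  13   7  41] centroid [0.4485 0.0739 0.085 ] circ [0.4476 0.0752 0.085 ]
scene [227 176  21  17 197] centroid [0.4554 0.0008 0.085 ] circ [ 4.566e-01 -1.000e-04  8.500e-02]
scene pred tip px [254.5 171. ] top [251.1 120.9]
   0.1 65 [0.4514 0.0696 0.1168] 0.1002
  crop origin 174 112
top [275 248  21  12 150] centroid [ 0.4569 -0.002   0.085 ] circ [0.4568 0.0011 0.085 ]
top pred tip px [252.7 258.7] top [249.2 254. ]
  crop origin 172 198
```

View pics/wristcc.png

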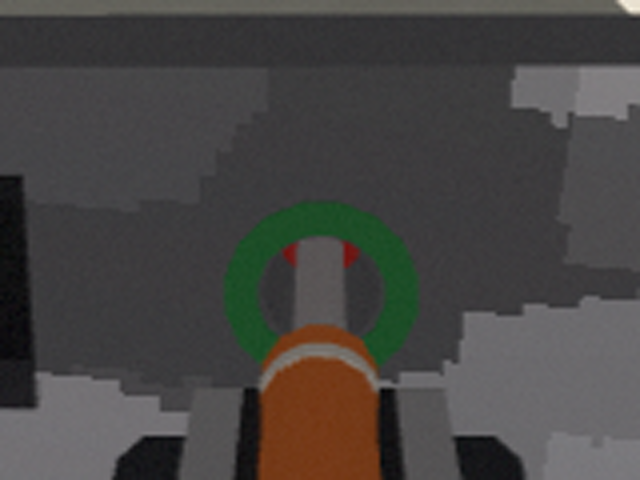

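The tip is inside the hole and centred, with red visible on both sides at (290,253) and (350,253). Pressing now.

Emit:
move_arm(
  deltas=[1,0,0,0.002,0,0,0,1,0,0,0.002,0,0,0,1,0,0,0.002,0,0,0,1,0,0,0.001,0,0,0,1,0,0,0,0,0,0],
)

```text
clock: 16.0
tcp_pos: [0.4506, 0.0754, 0.1385]
orientation: [0.0, -0.051, 0.999, 0.0]
wrist_force: [-1.2, 0.7, 2.4]
finger_gap: 0.0122
```

Emit:
move_arm(
  deltas=[1,0,0,0.001,0,0,0,1,0,0,0.001,0,0,0,1,0,0,0,0,0,0],
)

```text
clock: 16.38
tcp_pos: [0.4506, 0.0754, 0.1364]
orientation: [0.0, -0.051, 0.999, 0.0]
wrist_force: [-0.3, 0.6, 4.9]
finger_gap: 0.0123
```

Emit:
move_arm(
  deltas=[1,0,0,0.001,0,0,0,1,0,0,0,0,0,0],
)

```text
clock: 16.62
tcp_pos: [0.4507, 0.0755, 0.1356]
orientation: [0.0, -0.051, 0.999, 0.0]
wrist_force: [-0.7, 0.4, 5.8]
finger_gap: 0.0125
```

Emit:
move_arm(
  deltas=[1,0,0,0.001,0,0,0,1,0,0,0,0,0,0],
)

```text
clock: 16.88
tcp_pos: [0.451, 0.0755, 0.1354]
orientation: [0.001, -0.051, 0.999, 0.0]
wrist_force: [-2.5, 0.1, 11.9]
finger_gap: 0.0121
```

The force rose sharply to 12 N at the expected depth, so the hard stop is reached. I'll add a small margin, then check that it holds.

Emit:
move_arm(
  deltas=[1,0,0,0.0005,0,0,0,1,0,0,0,0,0,0,1,0,0,0,0,0,0,1,0,0,0,0,0,0,1,0,0,0,0,0,0,1,0,0,0,0,0,0,1,0,0,0,0,0,0,1,0,0,0,0,0,0,1,0,0,0,0,0,0],
)

```text
clock: 18.0
tcp_pos: [0.451, 0.0755, 0.1353]
orientation: [0.001, -0.051, 0.999, -0.0]
wrist_force: [-2.8, -0.3, 14.0]
finger_gap: 0.0122
```

```bash
python3 m.py d; python3 - <<'E'
from h import *
p=cam('scene');q=cloud(p).reshape(-1,3); ex=np.array([np.cos(YAW),np.sin(YAW)]);ey=np.array([-ex[1],ex[0]])
r=(q[:,:2]-H[:2]); x=r@ex;y=r@ey
for a in [-.13,-.1,-.07,-.04,-.02]:
    m=(abs(x-a)<.005)&(y<-.04)&(y>-.09); print(a,np.nanmedian(q[m,2]),m.sum())
E
```

```text
[0.45104847 0.07547739 0.13527612] [ 0.001  -0.0512  0.9987 -0.    ] 0.012169672177665878 [-2.8 -0.3 14. ]
wrist [258 214  51  42 858] centroid [0.4465 0.0748 0.085 ] circ [0.4502 0.0751 0.085 ]
wrist [  88  219  102   40 3792] centroid [ 4.579e-01 -1.000e-04  8.500e-02] circ [ 4.58e-01 -4.00e-04  8.50e-02]
wrist pred tip px [283.5 221.8] top [284.5 367.1]
   0.1 464 [0.4448 0.0743 0.113 ] 0.1032
  crop origin 203 160
scene [247 161  13   7  41] centroid [0.4489 0.074  0.085 ] circ [0.4476 0.0752 0.085 ]
scene [227 176  21  17 198] centroid [0.4553 0.0008 0.085 ] circ [ 4.566e-01 -1.000e-04  8.500e-02]
scene pred tip px [255.2 174.8] top [251.9 125.3]
   0.1 45 [0.4525 0.0689 0.111 ] 0.1022
  crop origin 175 115
top [275 248  21  12 149] centroid [ 0.4569 -0.0026  0.085 ] circ [0.4568 0.0011 0.085 ]
top pred tip px [253.  258.6] top [249.4 253.9]
  crop origin 173 198
-0.13 0.09703842071387805 96
-0.1 0.09736247958467754 95
-0.07 0.09738996065679348 97
-0.04 0.09719648104124173 104
-0.02 0.09698518953314733 99
```

View pics/wristdc.png

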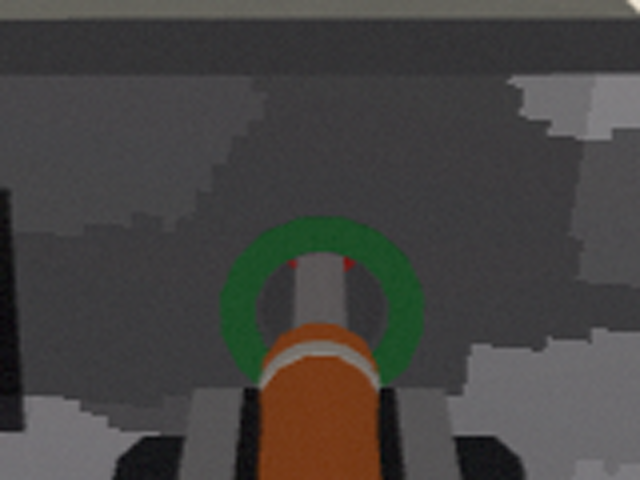

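View pics/scened.png

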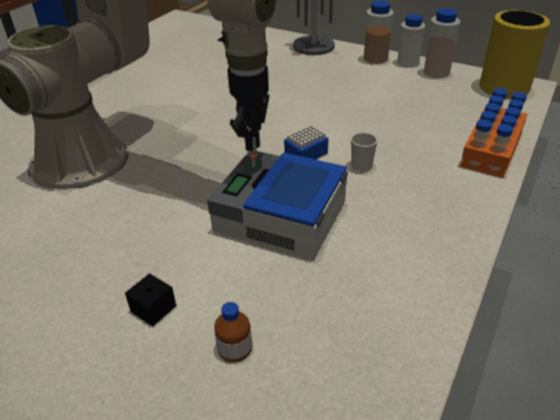

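The handle's lower end is at about 103 mm, which puts the tip at about 58 mm, the fully-down depth. A steady 14 N is held, the stylus hasn't slipped, the lid is flat at 97 mm, and the bystanders look untouched. Handing in.

```bash
python3 -c "
from h import *
print(order.hand_in())"
```

```text
the job is handed in; nothing more can be done
None
```

The lid is shut and the red start button is held fully down with the stylus still in the gripper. I handed the job in at about 18 s of the 64 s allowed.

- **Lid:** I pushed it down with the closed fingers and pressed it with 16 N. Its top face reads 97 mm along its whole length, both after shutting and in the last check.
- **Stylus and button:** I drew the stylus from its stand, centred it over the ringed hole with the wrist and scene cameras, and pressed the button.
- **Press check:** Force rose from about 2.4 N to 5.8 N as the button travelled, then jumped to a steady 14 N at the hard stop. The handle's lower end is at about 103 mm, so the tip is at about 58 mm, the fully-down depth. The stylus had not slipped in the grip.
- **Bottle, tip box and beaker:** They look unmoved in the last scene picture. I did not measure their positions again.
- **Disagreements:** The scene and wrist cameras differed by about 2.5 mm on the hole's x position, within the roughly 4.5 mm the tip has in the hole. The trained networks also never found the button or the hole as a point, so I located the hole from its green ring.

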